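# Work the pasta roller's scraper and ready the tweezers

## Robot

A 6-joint arm with a two-finger parallel gripper is mounted at the origin on the work surface. World frame = base frame: x ahead of the robot, y to its left, z up, the work surface at z = 0. Lengths are in m, angles in rad, forces in N, time in s.
With the tool pointing down it reaches from about 0.275 to 0.85 m from the base axis. Payload 5.2 kg.
Tool frame: the origin (TCP) lies on the centre line of the jaws, within the pads' length; the fingertips stand 19 mm ahead of it and the grasp point (between the pads) is the TCP; z points along the fingers, y is the line along which they close (so a half turn about z gives the same grasp; the last joint's range is limited). The gripper opens to 85 mm and grips with 20 to 120 N. Pads are 22 mm wide; open, the fingers measure 114 mm over their backs; the gripper's body (76 mm by 85 mm) begins 54 mm behind the grasp point. The pads swing forward as they close: fully open they stand 13 mm farther back than shut.
Start: joints at [1.092, 0.259, 1.535, -0, 1.348, -0.203], TCP at [0.15, 0.529, 0.25] pointing down, gripper open.
Joint ranges: [-3.14, 3.14], [-0.91, 2.08], [0.19, 2.58], [-1.22, 4.36], [0.22, 2.71], [-3.12, 3.12]. Speed limits (rad/s): [2.57, 2.57, 3.14, 3.14, 3.14, 3.14].

## Interface

Orientations are given as a rotation vector (axis times angle).
In Python, from workcell import env gives the robot as it stands.
- The arm moves only by the shell command python3 -m inch 'ROWS' [FORCE]. ROWS is JSON, one flat list of numbers, 5 for each row, row after row: the shift along the tool's x, y, z in cm, then the turn about the tool's z in degrees, then the finger opening in cm, from 0 to 8.54. In form: [dx, dy, dz, roll, hand, dx, dy, dz, roll, hand, ...]. A call has exactly 8 rows; each row is the pose to reach, as a shift and turn from the pose commanded when the call began, along the tool's axes at that moment; what a row does not reach only later rows make up. A row lasts 1/12 s, in which the tool goes at most 41.7 mm and 7.16 degrees, less where a joint would pass 70% of its speed; a pose out of reach is approached as far as the arm can. A call with a gripper value outside its range is refused whole. The fingers move at their own pace and stop on an object; FORCE is the grip in N (left out, the last holds). Time passes only in rows, so rows that repeat a pose let the fingers close, or fill a call up. It gives the time, the measured TCP pose, the force and the opening at its end, in the units of the state.
- env.get_obs(): the state, without advancing time (a new reading comes with each control period).
- env.camera(name): name is "scene" or "top" or "wrist"; returns the picture (480x640x3 uint8, blue, green, red); there is no depth.
- env.camera_params(name): a dict with "camera_matrix" (3x3 intrinsics, pixels), "origin" and "attitude" of the camera in the world; the wrist camera has in their place "mount" (4x4, takes a point from camera to tool coordinates, whose origin is the TCP and whose axes are the flange's). Camera axes: x right, y up, looking along -z (the intrinsics and any distortion apply to the point x, -y, -z); pixel columns grow to the right and rows downward; lengths in m; the calibration is good to about 2 mm. A picture is of the moment at which its call begins: read the wrist's pose just before it. camera_params takes no time and is no camera call.
- env.finish_job(): hands the job in, once; it reports no verdict.
The state is a dict: "clock": time; "joints": joint angles; "joint_vel": joint speeds; "tau": joint torques, N m; "eef_pos": TCP position; "eef_rot": TCP orientation; "ft_force": force on the tool from outside, world axes, zero at the start; "ft_torque": the same for the moment, N m; "grip_width": finger opening in m.
Only numpy, scipy, OpenCV 4.12 (cv2) and the standard library are available. Lean on these libraries where they do the work, as an engineer would, in place of code of your own. Each camera call takes 0.05 s, during which the arm holds its last target. There are 200 camera calls.

## Task

Clear the pasta roller: pull its scraper knob out until it clicks at the far stop, push it fully home again, then lift the sprung tweezers off their wooden rest and hold them level with the tips a few centimetres above the middle of the slot between the two rollers, squeezed so that the index pin stands between the marks (tip gap 12 mm), ready to pick out scraps. Never let the tips close on each other, and leave the other kitchen things where they are. Finish while still holding the tweezers there, steady at that gap: do not let go or put them down.

Things in the scene. Friction and masses are not known exactly. Their poses are not given: they have to be found in the camera images.
- roller: Fixed hand-cranked aluminium pasta roller, screw-clamped on a poplar board. Origin on the table top under the middle of the rollers; z up, x to its rear, y to its left. Board and clamp: x -170 to +150 mm, 220 mm wide, board top 30 mm high. Side plates: y +-85 mm, x +-60 mm, 167 mm high. The crank sticks out to y +165 mm beside and behind the rollers, up to 215 mm high.
- housing (a point): Centre of the top of the scraper housing, a box in front of the rollers, part of the roller: roller x -110 to -50 mm, y +-50 mm, top 80 mm above the table. Axes as the roller's.
- throat (a point): The middle of the slot between the two steel rollers, level with the roller tops, 157 mm above the table at the roller's x 0, y 0; the slot runs along the roller's y; axes as the roller's.
- knob (a point): Centre of the dark wooden scraper knob, a cylinder of 26 mm diameter, 20 mm long, lying along the roller's x on a 10 mm stem out of the housing's front face. Home it is at roller x -145, y 0, 60 mm above the table, with 25 mm of bare stem behind it. It slides straight out along the roller's -x; it can be pinched across its sides from above.
- scraper (a joint): How far the scraper knob is pulled out, m: 0 fully home (as at the start), 0.030 at the outer stop. An over-centre spring holds it at each end with about 4 N; moved away from there, the force falls to nothing half way (15 mm), and past that the knob snaps on to the far end.
- tweezers: Loose sprung steel tweezers, 158 mm long, 56 g, lying level across the rest's two bars; balance point about 10 mm behind the origin. Origin midway between the two grip pads, at mid height; x to the tips (at +53 mm), heel at x -105 mm, y to the left arm, z up; 12 mm high (z +-6 mm). The arms are hinged at the heel (x -95 mm) and always move alike; squeeze them at the pads.
- pad_left (a point): Middle of the outer face of the left arm's ribbed grip pad (tweezers' x 0, +y side). Pads are 30 mm long, 12 mm high. Outer faces are 41 mm apart relaxed; 30 mm apart and parallel at the marked tip gap of 12 mm. Each 1 mm less across the pads closes the tips by 1.56 mm; the tips meet at 22 mm. The spring pushes back on each pad: 0 N relaxed, about 6 N at the mark, in proportion.
- pad_right (a point): The same point of the right arm's pad (-y side).
- pin (a point): Top of the dark index pin on the right arm, 31 mm ahead of the tweezers' origin, rising between the prongs of a fork fixed to the left arm. Each prong has two dark raised marks, 7 mm clear between them: while the pin stands between them the tip gap is 12 mm, give or take 2.5. Relaxed, the pin is 15 mm to the right (-y) of the marks' middle.
- tips (a point): Point midway between the two tips of the tweezers, fixed to the tweezers' body at its x +53 mm, y 0, mid height.
- tip_left (a point): Inner face of the left arm's tip (tweezers' +y side). The distance between tip_left and tip_right is the tip gap: 30 mm relaxed, 12 mm at the mark.
- tip_right (a point): Inner face of the right arm's tip (tweezers' -y side).
- rest: Fixed wooden rest for the tweezers: two bars, each 10 mm thick (x), 66 mm wide (y) and 22 mm high, at its x -45 and +43 mm, joined by a low rail 8 mm wide and high; origin on the table top under its middle, x towards where the tips point. The tweezers' origin starts 28 mm above it; between the bars the pads are free down to the table.
- tray: Bystander: steel tray 240 x 170 x 22 mm, origin under its centre.
- spatula: Bystander: turquoise spatula about 235 mm long lying across the tray.
- bowl_small: Bystander: small white porcelain bowl, 90 mm wide, 42 mm high, between the robot and the roller.
- bowl_large: Bystander: white porcelain bowl, 116 mm wide, 52 mm high.
- spoon: Bystander: wooden spoon 250 mm long, lying beyond the rest.
- jar: Bystander: glass jar 72 mm wide, 110 mm high.
- mill: Bystander: wooden pepper mill 56 mm wide, 155 mm high.

How it is judged:
By the outcome, as a careful person would: the job done as asked, in the order asked, and still so for the second after the job is handed in, while the arm keeps its last pose, push and grip.
It also fails if it takes over 54 s, if anything falls off the work surface, if the arm or the gripper's body presses on something with over 40 N, if the wrist force passes 120 N, or if a joint passes its speed limit or range.

## Working session

There is one attempt and no reset: what is moved stays moved. The work goes in short steps, Python scripts to look and compute and a shell command to move; the robot and the scene stay as the last step left them, time stands still between calls to the robot, and variables do not carry over. Pictures are saved under pics/ and viewed, on a budget of 10 in all, crops included, one or two more only if the job needs it, and the job is handed in when it is done.

```bash
ls; mkdir -p pics; python3 - <<'E'
from workcell import env
import cv2,numpy as np
np.set_printoptions(precision=4,suppress=True)
o=env.get_obs();print(o['clock'],o['eef_pos'],o['eef_rot'],o['grip_width'])
for n in("scene","top","wrist"):
    p=env.camera_params(n);print(n,p)
    cv2.imwrite(f'pics/{n}0.png',env.camera(n))
E
```

```text
pics
0.0 [0.1495 0.5288 0.2495] [-0.4317 -3.1112  0.0027] 0.0853016804071
scene {'camera_matrix': array([[575.7678,   0.    , 322.4456],
       [  0.    , 575.7678, 243.2613],
       [  0.    ,   0.    ,   1.    ]]), 'origin': array([ 1.0872, -0.7169,  1.3889]), 'attitude': array([0.5864, 0.2061, 0.6925])}
top {'camera_matrix': array([[527.3168,   0.    , 315.2638],
       [  0.    , 527.3168, 239.2732],
       [  0.    ,   0.    ,   1.    ]]), 'origin': array([0.3049, 0.0005, 1.2983]), 'attitude': array([ 0.1466, -0.1532, -1.5709])}
wrist {'camera_matrix': array([[386.3413,   0.    , 314.7485],
       [  0.    , 386.3413, 235.7575],
       [  0.    ,   0.    ,   1.    ]]), 'mount': array([[-0.0004,  0.9492,  0.3146,  0.0809],
       [ 1.    ,  0.0005, -0.0001,  0.0005],
       [-0.0002,  0.3146, -0.9492, -0.1231],
       [ 0.    ,  0.    ,  0.    ,  1.    ]])}
```

View pics/top0.png

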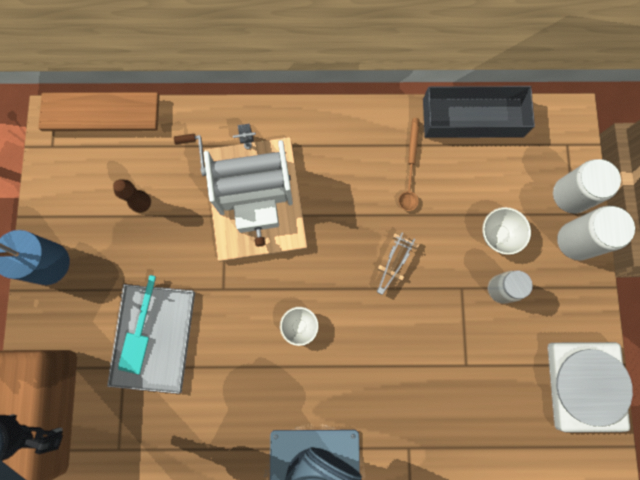

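View pics/scene0.png

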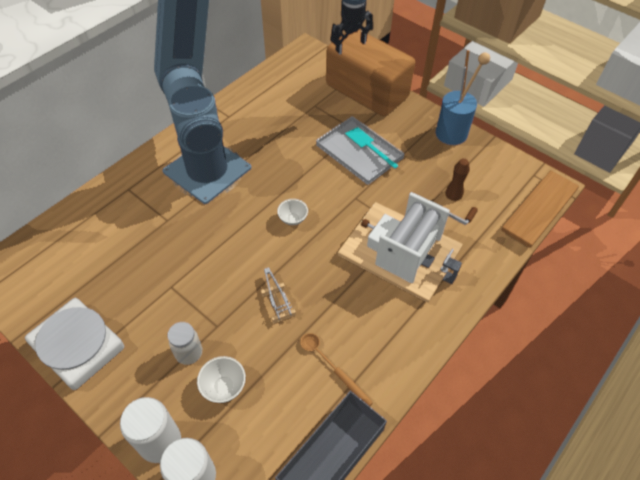

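The top view shows the knob near (260,241) and the tweezers on their rest near (398,266), with the heel towards the robot at about (380,291). In the scene view the knob is near (365,223) and the tweezers run from about (268,270) at the heel to (288,316) at the tips.

```bash
cat > h.py <<'E'
from workcell import env
import cv2,numpy as np
from scipy.spatial.transform import Rotation as R
np.set_printoptions(precision=4,suppress=True)
def cam(n,pose=None):
    p=env.camera_params(n);K=p['camera_matrix']
    if n!='wrist': return K,R.from_rotvec(p['attitude']).as_matrix(),np.array(p['origin'])
    M=np.array(p['mount']);Rt=R.from_rotvec(pose[1]).as_matrix()
    return K,Rt@M[:3,:3],Rt@M[:3,3]+pose[0]
def ray(c,uv):
    d=np.linalg.inv(c[0])@[uv[0],uv[1],1.];d=c[1]@[d[0],-d[1],-d[2]]
    return c[2],d/np.linalg.norm(d)
def onz(c,uv,z):
    o,d=ray(c,uv);return o+d*(z-o[2])/d[2]
def proj(c,X):
    v=c[1].T@(np.asarray(X)-c[2]);q=c[0]@[v[0],-v[1],-v[2]];return q[:2]/q[2]
def tri(rs):
    A=sum(np.eye(3)-np.outer(d,d) for o,d in rs);b=sum((np.eye(3)-np.outer(d,d))@o for o,d in rs)
    X=np.linalg.solve(A,b);return X,[np.linalg.norm(np.cross(X-o,d)) for o,d in rs]
def tool():
    o=env.get_obs();return np.array(o['eef_pos']),np.array(o['eef_rot'])
def snap(n):
    t=tool();im=env.camera('wrist');cv2.imwrite(f'pics/{n}.png',im);np.save(f'pics/{n}.npy',np.array(t));return im,t
E
python3 - <<'E'
from h import *
T,S=cam('top'),cam('scene')
t=cv2.imread('pics/top0.png');s=cv2.imread('pics/scene0.png')
def blob(im,x0,y0,x1,y1,f):
    c=im[y0:y1,x0:x1];m=f(c.astype(int)).astype(np.uint8)
    n,l,st,ce=cv2.connectedComponentsWithStats(m)
    i=1+st[1:,4].argmax();return ce[i]+[x0,y0],st[i]+np.array([x0,y0,0,0,0])
dark=lambda c:(c.sum(2)<200)
kt,a=blob(t,245,230,275,252,dark);ks,b=blob(s,352,212,378,236,dark)
print(kt,a,ks,b,tri([ray(T,kt),ray(S,ks)]))
# board
hsv=cv2.cvtColor(t,cv2.COLOR_BGR2HSV)
c=t[120:270,195:320].astype(int);print(t[245,225],t[240,290],t[250,180],t[200,298])
# tweezers picks
print('heel',tri([ray(T,(381,291)),ray(S,(268,270))]))
print('heel z28',onz(T,(381,291),.028),'tips bar mid',onz(T,(404,241),.022),'rear bar',onz(T,(391,271),.022))
k=np.array(kt);print('throat guess by plate tops',[onz(T,p,.167) for p in((205,178),(288,168),(210,205),(290,190))])
print('board corners',[onz(T,p,.03) for p in((219,259),(306,247),(290,139))])
Rt=R.from_rotvec(tool()[1]).as_matrix();print(Rt)
out=np.hstack([cv2.resize(t[130:270,190:310],None,fx=3.3,fy=3.3,interpolation=2),cv2.resize(cv2.resize(t[220:310,360:440],None,fx=5,fy=5,interpolation=2),(400,462))]);cv2.imwrite('pics/c1.png',out);print(out.shape)
E
```

```text
[261.125  241.9375] [257 238   8   8  32] [364.0667 224.2   ] [362 222   5   5  15] (array([0.539 , 0.1247, 0.0579]), [np.float64(0.0007260999891790282), np.float64(0.0007260999891791334)])
[154 217 246] [161 223 249] [ 91 136 179] [101 140 175]
heel (array([ 0.4241, -0.1607,  0.031 ]), [np.float64(0.0028324528546369602), np.float64(0.002832452854637034)])
heel z28 [ 0.4224 -0.1632  0.028 ] tips bar mid [ 0.5459 -0.2243  0.022 ] rear bar [ 0.4716 -0.1898  0.022 ]
throat guess by plate tops [array([0.6639, 0.2406, 0.167 ]), array([0.6864, 0.0554, 0.167 ]), array([0.6016, 0.2274, 0.167 ]), array([0.6352, 0.0507, 0.167 ])]
board corners [array([0.5021, 0.2287, 0.03  ]), array([0.5306, 0.0172, 0.03  ]), array([0.8097, 0.0572, 0.03  ])]
[[-0.9622  0.2723 -0.0007]
 [ 0.2723  0.9622 -0.0013]
 [ 0.0003 -0.0014 -1.    ]]
(462, 796, 3)
```

View pics/c1.png

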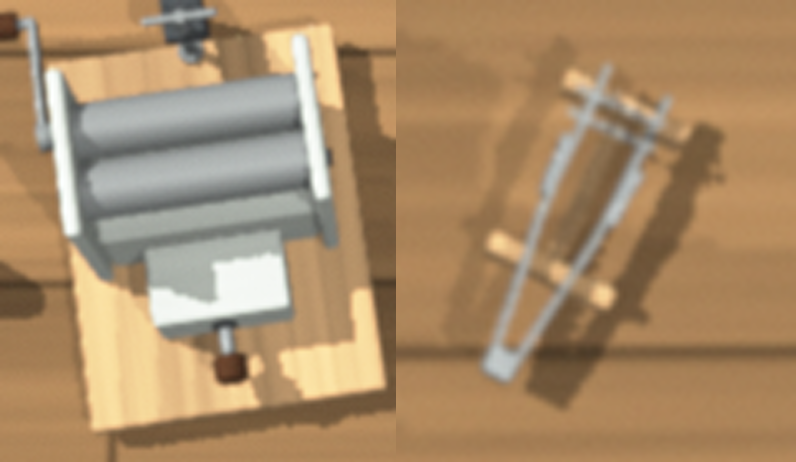

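Both views agree on the knob at (0.539, 0.125, 0.058), which fits its stated height of 60 mm. The roller is turned about 8° and the tweezers point about -25°. I'll go above the knob, with the jaws along the roller's y.

```bash
python3 -m inch '[-2,-1,0,-1,8.5, -5,-3,0,-3,8.5, -8.5,-5,0,-5,8.5, -12,-7,0,-7,8.5, -15.5,-9,0,-9,8.5, -19,-11,0,-11,8.5, -22.5,-13,0,-12,8.5, -25,-14.5,0,-12,8.5]' 40; cat >> h.py <<'E'
def go(X,ang):  # shift in tool cm, roll deg so tool x points at world angle ang
    p,r=tool();Rt=R.from_rotvec(r).as_matrix();d=Rt.T@(np.array(X)-p)*100
    a=np.degrees(np.arctan2(Rt[1,0],Rt[0,0]));print('shift cm',d,'roll',-((ang-a+180)%360-180),'now',p,'ang',a,'tilt',Rt[2])
E
python3 -c "
from h import *
go([.539,.1247,.2],188)"
```

```text
clock: 0.82
eef_pos: [0.3526, 0.3193, 0.2502]
eef_rot: [0.104, 3.139, -0.001]
ft_force: [0.5, 0.5, -0.3]
grip_width: 0.0849
shift cm [-19.8933 -18.1723   5.0436] roll -11.809781471811363 now [0.3526 0.3193 0.2502] ang 176.19021852818864 tilt [-0.0005 -0.0007 -1.    ]
```

```bash
python3 -m inch '[-2,-2,0.5,-1.5,8.5, -5,-4.5,1,-4,8.5, -8,-7.5,2,-7,8.5, -11,-10,3,-10,8.5, -14,-13,4,-12,8.5, -17,-15.5,5,-12,8.5, -19.9,-18.2,5,-12,8.5, -19.9,-18.2,5,-12,8.5]'; python3 - <<'E'
from h import *
im,t=snap('w1');c=cam('wrist',t);print(t,proj(c,[.539,.1247,.06]))
go([.539,.1247,.06],188)
E
```

```text
clock: 1.48
eef_pos: [0.5418, 0.1212, 0.1991]
eef_rot: [-0.216, 3.133, -0.004]
ft_force: [-0.0, 0.5, -0.6]
grip_width: 0.0849
(array([0.5418, 0.1212, 0.1991]), array([-0.2164,  3.1328, -0.0042])) [319.9944 224.1402]
shift cm [ 0.0256  0.1169 13.9312] roll -0.0866582333981114 now [0.5395 0.1237 0.1993] ang -172.0866582333981 tilt [ 0.0006 -0.0006 -1.    ]
```

View pics/w1.png

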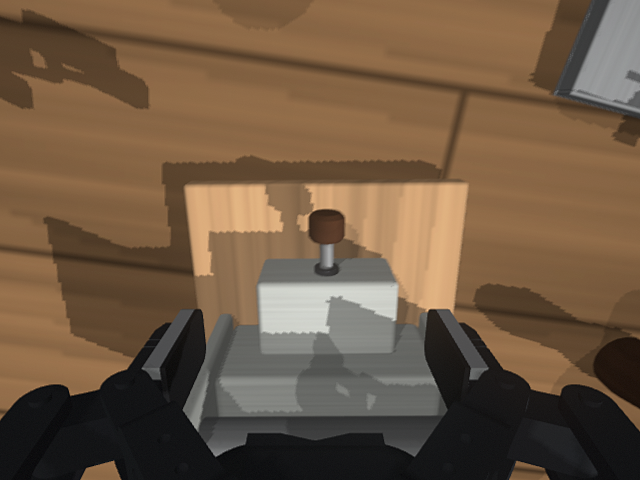

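The wrist view shows the knob centred near (326,226), straight ahead of the stem, with the board symmetric about it. The arm was still settling, so I'll measure again at rest.

```bash
python3 - <<'E'
from h import *
im,t=snap('w2');c=cam('wrist',t)
b=im[190:262,290:365].astype(int);m=((b[...,2]<130)&(b[...,2]>1.5*b[...,0])&(b.sum(2)<220)).astype(np.uint8)
n,l,st,ce=cv2.connectedComponentsWithStats(m);i=1+st[1:,4].argmax();u=ce[i]+[290,190];print(t,u,st[i])
X=onz(c,u,.06);print(X)
tp=ray(cam('top'),(261.1,241.9));print(tri([tp,ray(c,u)]))
# board corners + stem base for yaw
E=[onz(c,p,.03) for p in((186,184),(467,182))];print(E,np.degrees(np.arctan2(*(E[0]-E[1])[[1,0]])))
go(X,188)
E
```

```text
(array([0.5395, 0.1237, 0.1993]), array([ 0.2167, -3.1336,  0.0011])) [321.4872 229.455 ] [  14   23   36   34 1090]
[0.5403 0.129  0.06  ]
(array([0.5387, 0.1264, 0.0619]), [np.float64(0.002675266740036564), np.float64(0.0026752667400365385)])
[array([0.5277, 0.0232, 0.03  ]), array([0.4968, 0.2353, 0.03  ])] -81.69538989701554
shift cm [-0.3068  0.327  13.9484] roll 0.006617633394398581 now [0.5379 0.1254 0.1995] ang -171.99338236660554 tilt [ 0.0015  0.0003 -1.    ]
```

```bash
python3 -m inch '[0,0.1,1,0,8.5, 0,0.2,3,0,8.5, 0,0.2,5,0,8.5, 0,0.2,7,0,8.5, 0,0.2,8,0,8.5, 0,0.2,8,0,8.5, 0,0.2,8,0,8.5, 0,0.2,8,0,8.5]'; python3 - <<'E'
from h import *
im,t=snap('w3');c=cam('wrist',t)
b=im.astype(int);m=((b[...,2]<130)&(b[...,2]>1.5*b[...,0])&(b.sum(2)<220)).astype(np.uint8);m[:,:240]=0;m[:,410:]=0
n,l,st,ce=cv2.connectedComponentsWithStats(m);i=1+st[1:,4].argmax();u=ce[i];print(u,st[i])
X=onz(c,u,.06);print(X);go(X,188.2)
t1=np.load('pics/w2.npy');print(tri([ray(cam('wrist',t1),(321.5,229.5)),ray(c,u)]))
E
```

```text
clock: 2.25
eef_pos: [0.5375, 0.1294, 0.1214]
eef_rot: [-0.226, 3.132, -0.0]
ft_force: [0.9, 1.0, 0.3]
grip_width: 0.0852
[324.9277 195.6464] [ 240  182  170   31 4078]
[0.4971 0.1291 0.06  ]
shift cm [4.0372 0.5656 6.1523] roll 0.0358741950105923 now [0.5377 0.1293 0.1216] ang -171.76412580498948 tilt [-0.0024 -0.0002 -1.    ]
(array([0.3957, 0.1011, 0.5302]), [np.float64(0.0005563629832801776), np.float64(0.0005563629832801533)])
```

```bash
python3 - <<'E'
from h import *
im=cv2.imread('pics/w3.png');t=np.load('pics/w3.npy');c=cam('wrist',t);print(proj(c,[.539,.127,.06]))
cv2.imwrite('pics/c3.png',im[100:400,180:480])
E
```

```text
[308.767  273.3491]
```

View pics/c3.png

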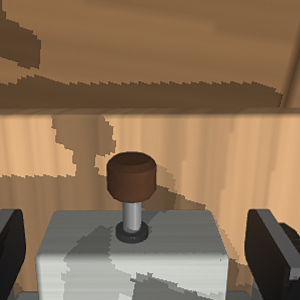

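The knob centre is at about (312,278) in the full picture, so roughly (0.541, 0.129) and midway between the jaws. I'll go down and pinch it.

```bash
python3 -m inch '[-0.1,0,1,0,8.5, -0.2,0,2.5,0,8.5, -0.2,0,4,0,8.5, -0.2,0,5,0,8.5, -0.2,0,6,0,8.5, -0.2,0,6.1,0,7, -0.2,0,6.1,0,5, -0.2,0,6.1,0,3]' 40;python3 -m inch '[0,0,0,0,2, 0,0,0,0,2, 0,0,0,0,2, 0,0,0,0,2, 0,0,0,0,2, 0,0,0,0,2, 0,0,0,0,2, 0,0,0,0,2]' 40
```

```text
clock: 2.97
eef_pos: [0.5395, 0.1291, 0.0597]
eef_rot: [-0.224, 3.133, -0.0]
ft_force: [0.3, 0.4, 0.3]
grip_width: 0.0508
clock: 3.63
eef_pos: [0.5398, 0.128, 0.0604]
eef_rot: [-0.225, 3.132, -0.003]
ft_force: [0.2, -4.5, 2.8]
grip_width: 0.0247
```

```bash
python3 -m inch '[0.2,0,0,0,2, 0.6,0,0,0,2, 1,0,0,0,2, 1.4,0,0,0,2, 1.8,0,0,0,2, 2.2,0,0,0,2, 2.6,0,0,0,2, 2.9,0,0,0,2]';python3 -m inch '[0.1,0,0,0,2, 0.2,0,0,0,2, 0.3,0,0,0,2, 0.3,0,0,0,2, 0.3,0,0,0,2, 0.3,0,0,0,2, 0.3,0,0,0,2, 0.3,0,0,0,2]'; python3 - <<'E'
from h import *
im,t=snap('w4');c=cam('wrist',t);print(t)
cv2.imwrite('pics/c4.png',im[100:400,180:480])
E
```

```text
clock: 4.3
eef_pos: [0.5103, 0.1236, 0.0603]
eef_rot: [-0.225, 3.133, -0.003]
ft_force: [-1.7, -7.5, 4.0]
grip_width: 0.0247
clock: 4.97
eef_pos: [0.51, 0.1235, 0.0604]
eef_rot: [-0.224, 3.128, -0.003]
ft_force: [5.3, -5.1, -1.6]
grip_width: 0.025
(array([0.51  , 0.1235, 0.0604]), array([-0.2243,  3.1279, -0.0027]))
```

View pics/c4.png

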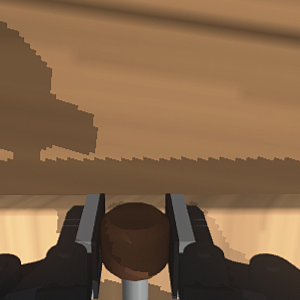

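The TCP moved 30.1 mm. The force then changed sign from -1.7 N to +5.3 N, and the arm came up against the outer stop. Next I'll push the knob home.

```bash
python3 -m inch '[-0.4,0,0,0,2, -0.8,0,0,0,2, -1.2,0,0,0,2, -1.6,0,0,0,2, -2,0,0,0,2, -2.4,0,0,0,2, -2.8,0,0,0,2, -3.2,0,0,0,2]';python3 -m inch '[-0.1,0,0,0,2, -0.2,0,0,0,2, -0.3,0,0,0,2, -0.4,0,0,0,2, -0.4,0,0,0,2, -0.4,0,0,0,2, -0.4,0,0,0,2, -0.4,0,0,0,2]'
```

```text
clock: 5.68
eef_pos: [0.5399, 0.128, 0.0602]
eef_rot: [-0.225, 3.132, -0.003]
ft_force: [-11.0, -9.2, 15.0]
grip_width: 0.0248
clock: 6.35
eef_pos: [0.5399, 0.128, 0.0602]
eef_rot: [0.225, -3.128, 0.004]
ft_force: [-11.7, -9.2, 15.0]
grip_width: 0.0245
```

It's home again: same position as at the start, with 11 N against the stop. I'll relax, open and rise.

```bash
python3 -m inch '[0.3,0,0,0,2, 0.3,0,0,0,3, 0.3,0,0,0,4, 0.3,0,0,0,6, 0.3,0,0,0,8, 0.3,0,0,0,8.5, 0.3,0,0,0,8.5, 0.3,0,0,0,8.5]';python3 -m inch '[0,0,-1,0,8.5, 0,0,-3,0,8.5, 0,0,-6,0,8.5, 0,0,-9,0,8.5, 0,0,-12,0,8.5, 0,0,-14,0,8.5, 0,0,-14,0,8.5, 0,0,-14,0,8.5]'; python3 - <<'E'
from h import *
im,t=snap('w5');t2=np.load('pics/w2.npy');c=cam('wrist',t);c2=cam('wrist',t2)
b=im[190:262,290:365].astype(int);m=((b[...,2]<130)&(b[...,2]>1.5*b[...,0])&(b.sum(2)<220)).astype(np.uint8)
n,l,st,ce=cv2.connectedComponentsWithStats(m);i=1+st[1:,4].argmax();u=ce[i]+[290,190]
print(t,u,st[i],onz(c,u,.06),'before',onz(c2,(321.5,229.5),.06))
tt=env.camera('top');T=cam('top');cc=tt[230:252,245:275].astype(int);m=(cc.sum(2)<200).astype(np.uint8);print(cv2.connectedComponentsWithStats(m)[2:])
# tweezers estimate
f=onz(T,(406.8,240.5),.022);r=onz(T,(391,272.6),.022);d=(f-r)[:2];print(f,r,np.linalg.norm(d),np.degrees(np.arctan2(d[1],d[0])))
d/=np.linalg.norm(d);o=(f+r)/2;o[:2]+=.001*d;o[2]=.2;print(o);go(o,np.degrees(np.arctan2(d[1],d[0])))
E
```

```text
clock: 7.02
eef_pos: [0.54, 0.1294, 0.0592]
eef_rot: [0.225, -3.133, -0.0]
ft_force: [0.7, 0.6, 0.7]
grip_width: 0.0849
clock: 7.68
eef_pos: [0.5408, 0.1293, 0.2014]
eef_rot: [-0.224, 3.13, -0.0]
ft_force: [-0.7, 0.6, -0.7]
grip_width: 0.0849
(array([0.5408, 0.1293, 0.2014]), array([-0.2245,  3.1296, -0.0002])) [313.0912 224.6768] [   6   18   35   34 1086] [0.5401 0.1285 0.06  ] before [0.5403 0.1291 0.06  ]
(array([[  0,   0,  30,  22, 556],
       [  0,   0,   5,   5,  25],
       [ 19,   0,   4,  22,  79]], dtype=int32), array([[14.2122, 10.8741],
       [ 2.    ,  2.    ],
       [20.481 , 10.557 ]]))
[ 0.5471 -0.2312  0.022 ] [ 0.4677 -0.1896  0.022 ] 0.0896541919661655 -27.642138774138125
[ 0.5083 -0.2109  0.2   ]
shift cm [  7.9233 -33.2219  -0.119 ] roll -144.1602073813076 now [0.5393 0.1292 0.1988] ang -171.8023461554457 tilt [ 0.0013  0.0002 -1.    ]
```

The knob is back in place: it measures (0.5401, 0.1285), against (0.5403, 0.1291) before. Next I'll go over the tweezers, turning the long way (+216°) because of the last joint's range.

```bash
python3 -m inch '[0.5,-1,0,7,8.5, 1,-3,0,14,8.5, 1.5,-6,0,21,8.5, 2,-9,0,28,8.5, 2.5,-12,0,35,8.5, 3,-14,0,42,8.5, 3.5,-16,0,49,8.5, 4,-17,0,56,8.5]'; python3 -c "
from h import *
go([.508,-.211,.2],-27)"
```

```text
clock: 8.45
eef_pos: [0.5238, -0.0469, 0.1976]
eef_rot: [-1.283, -2.865, 0.002]
ft_force: [0.8, -0.0, -0.1]
grip_width: 0.0853
shift cm [-11.1938 -12.1061  -0.2403] roll 158.7516818856613 now [ 0.5238 -0.0469  0.1976] ang 131.7516818856613 tilt [ 0.0022 -0.0022 -1.    ]
```

```bash
python3 -m inch '[-1,-1,0,7,8.5, -3,-3,0,14,8.5, -5,-5,0,21,8.5, -7,-7,0,28,8.5, -9,-9.5,0,35,8.5, -11,-12,0,42,8.5, -11,-12,0,49,8.5, -11,-12,0,56,8.5]';python3 -m inch '[0,0,0,7,8.5, 0,0,0,14,8.5, 0,0,0,21,8.5, 0,0,0,28,8.5, 0,0,0,35,8.5, 0,0,0,42,8.5, 0,0,0,49,8.5, 0,0,0,56,8.5]'; python3 -m inch '[0,0,0,7,8.5, 0,0,0,14,8.5, 0,0,0,21,8.5, 0,0,0,28,8.5, 0,0,0,35,8.5, 0,0,0,42,8.5, 0,0,0,46.7,8.5, 0,0,0,46.7,8.5]'; python3 - <<'E'
from h import *
im,t=snap('w6');print(t);c=cam('wrist',t);print(proj(c,[.508,-.211,.028]))
go([.508,-.211,.028],-27.3)
E
```

```text
clock: 9.12
eef_pos: [0.5084, -0.2085, 0.1973]
eef_rot: [-2.479, -1.925, 0.002]
ft_force: [0.3, 0.6, -0.4]
grip_width: 0.0849
clock: 9.78
eef_pos: [0.5087, -0.2063, 0.1975]
eef_rot: [-3.092, -0.541, 0.004]
ft_force: [-0.3, -0.1, -0.4]
grip_width: 0.0851
clock: 10.45
eef_pos: [0.5088, -0.2063, 0.1976]
eef_rot: [-3.056, 0.724, 0.005]
ft_force: [0.4, 0.0, 0.9]
grip_width: 0.0847
(array([ 0.5088, -0.2063,  0.1976]), array([-3.0557,  0.7243,  0.0052]))
[321.4095 213.5351]
shift cm [ 0.1766  0.4611 16.9794] roll 0.8944423118349221 now [ 0.5089 -0.2064  0.1978] ang -26.405557688165082 tilt [-0.0031 -0.0004 -1.    ]
```

View pics/w6.png

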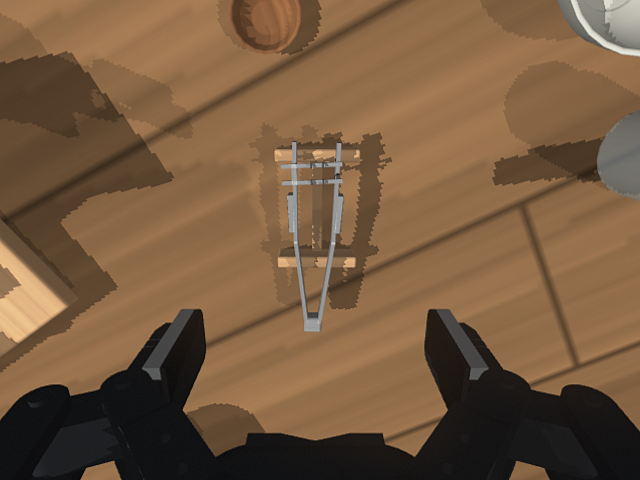

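The tweezers lie nearly straight in the wrist view. The pads are near (292,212) and (341,213), the heel at (313,325), and the tips at (294,143) and (339,143).

```bash
python3 - <<'E'
from h import *
t=np.load('pics/w6.npy');c=cam('wrist',t)
O=onz(c,(316.5,212.5),.03);H=onz(c,(313,323),.03);P=onz(c,(316.5,145),.03)
for A,B in((H,O),(O,P),(H,P)):
    d=B-A;print(A,B,np.linalg.norm(d),np.degrees(np.arctan2(d[1],d[0])))
f=onz(c,(317,153),.022);r=onz(c,(317,261),.022);d=f-r;print('bars',np.linalg.norm(d),np.degrees(np.arctan2(d[1],d[0])),(f+r)/2)
print(tri([ray(c,(313,331)),ray(cam('top'),(381,292.5))]),tri([ray(c,(316.5,145)),ray(cam('top'),(408.5,236))]))
go(O,-27.2)
E
```

```text
[ 0.4247 -0.1616  0.03  ] [ 0.511  -0.2082  0.03  ] 0.09803830160723831 -28.366839812567783
[ 0.511  -0.2082  0.03  ] [ 0.5568 -0.2311  0.03  ] 0.05128822508321381 -26.611962078065563
[ 0.4247 -0.1616  0.03  ] [ 0.5568 -0.2311  0.03  ] 0.14931073298738934 -27.764122575694312
bars 0.08852067829792791 -26.58838663732755 [ 0.5111 -0.2087  0.022 ]
(array([ 0.4192, -0.1608,  0.0345]), [np.float64(0.0017364131251769673), np.float64(0.001736413125176973)]) (array([ 0.5565, -0.2324,  0.0355]), [np.float64(0.0012784079486783972), np.float64(0.0012784079486782315)])
shift cm [ 0.3156  0.0763 16.7791] roll 0.7944423118349278 now [ 0.5089 -0.2064  0.1978] ang -26.405557688165082 tilt [-0.0031 -0.0004 -1.    ]
```

```bash
python3 -m inch '[0.2,0,1,0.5,8.5, 0.3,0.1,3.5,1,8.5, 0.3,0.1,6.5,1,8.5, 0.3,0.1,9.5,1,8.5, 0.3,0.1,12,1,8, 0.3,0.1,12,1,7, 0.3,0.1,12,1,6.5, 0.3,0.1,12,1,6.5]' 20; python3 - <<'E'
from h import *
im,t=snap('w7');print(t);c=cam('wrist',t);print(proj(c,[.511,-.208,.028]))
go([.511,-.208,.028],-27.3)
E
```

```text
clock: 11.17
eef_pos: [0.5125, -0.2094, 0.08]
eef_rot: [3.051, -0.746, 0.001]
ft_force: [0.7, 0.3, 0.9]
grip_width: 0.065
(array([ 0.5125, -0.2094,  0.08  ]), array([ 3.0515, -0.7456,  0.0015]))
[314.6446 282.7819]
shift cm [-0.2637 -0.0656  5.2739] roll -0.16423465166778328 now [ 0.5129 -0.2097  0.0807] ang -27.464234651667773 tilt [ 0.0026  0.0003 -1.    ]
```

View pics/w7.png

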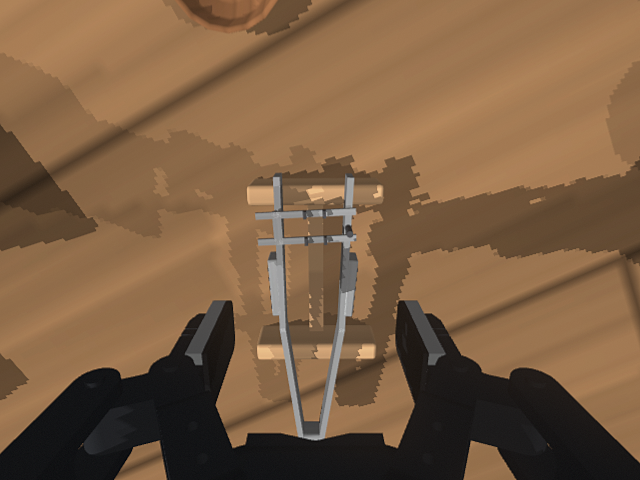

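The pads are centred at about (312.5,284), against (314.6,282.8) predicted. The pin is at (348,231) and the fork marks near u 307 and 325. I'll go down and close gently.

```bash
python3 -m inch '[-0.1,-0.1,1,0,6.5, -0.2,-0.15,2.5,0,6.5, -0.2,-0.15,4,0,6.5, -0.2,-0.15,5,0,6.3, -0.2,-0.15,5.2,0,6, -0.2,-0.15,5.2,0,5.5, -0.2,-0.15,5.2,0,5, -0.2,-0.15,5.2,0,4.5]' 20; python3 -m inch '[0,0,0,0,4.3, 0,0,0,0,4.1, 0,0,0,0,3.9, 0,0,0,0,3.7, 0,0,0,0,3.5, 0,0,0,0,3.3, 0,0,0,0,3.2, 0,0,0,0,3.2]' 20;  python3 -c "
from h import *
im,t=snap('w8');print(t)
cv2.imwrite('pics/c8.png',cv2.resize(im[200:420,190:440],None,fx=2.5,fy=2.5,interpolation=2))"
```

```text
clock: 11.88
eef_pos: [0.5115, -0.2072, 0.0282]
eef_rot: [3.051, -0.747, 0.003]
ft_force: [-0.1, 0.1, -0.1]
grip_width: 0.0451
clock: 12.55
eef_pos: [0.5117, -0.2075, 0.0287]
eef_rot: [3.05, -0.747, 0.004]
ft_force: [-0.6, -1.0, 8.3]
grip_width: 0.0319
(array([ 0.5117, -0.2075,  0.0287]), array([ 3.0504, -0.7466,  0.004 ]))
```

View pics/c8.png

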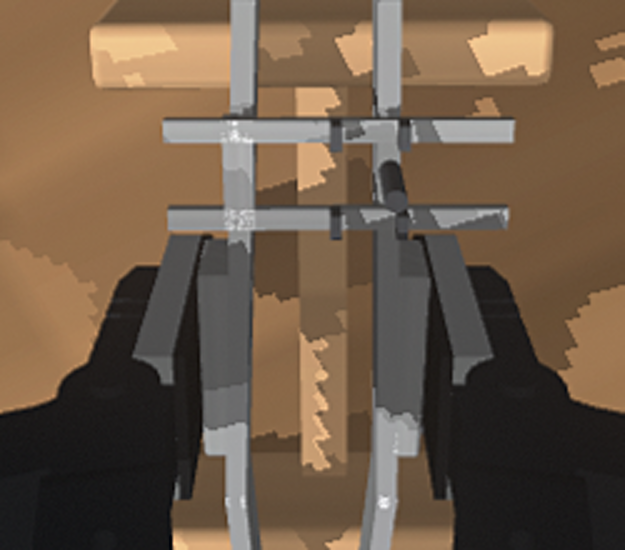

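The pin stands inside the marks, about 3 mm right of their middle. At 32 mm that matches the stated geometry. I'll squeeze to 30 mm and lift straight up.

```bash
python3 -m inch '[0,0,0,0,3.15, 0,0,0,0,3.1, 0,0,-0.1,0,3.05, 0,0,-0.3,0,3, 0,0,-0.8,0,3, 0,0,-1.5,0,3, 0,0,-2.5,0,3, 0,0,-3.5,0,3]' 20; python3 -m inch '[0,0,-1.5,0,3, 0,0,-3.5,0,3, 0,0,-6,0,3, 0,0,-8.5,0,3, 0,0,-11,0,3, 0,0,-13.5,0,3, 0,0,-16,0,3, 0,0,-18,0,3]' 20;  python3 -c "
from h import *
im,t=snap('w9');print(t)
cv2.imwrite('pics/c9.png',cv2.resize(im[200:440,190:440],None,fx=2.4,fy=2.4,interpolation=2))
go([.6315,.1418,.25],8.2)"
```

```text
clock: 13.27
eef_pos: [0.5107, -0.2067, 0.0631]
eef_rot: [-3.051, 0.747, 0.001]
ft_force: [0.4, -0.4, -0.3]
grip_width: 0.0301
clock: 13.93
eef_pos: [0.511, -0.2069, 0.2457]
eef_rot: [3.051, -0.746, 0.005]
ft_force: [-0.2, -0.1, -0.1]
grip_width: 0.03
(array([ 0.511 , -0.2069,  0.2457]), array([ 3.0506, -0.7464,  0.0045]))
shift cm [ -5.5905 -36.5085  -0.1308] roll -35.69048505156687 now [ 0.5126 -0.2079  0.2496] ang -27.49048505156686 tilt [ 0.0095  0.001  -1.    ]
```

View pics/c9.png

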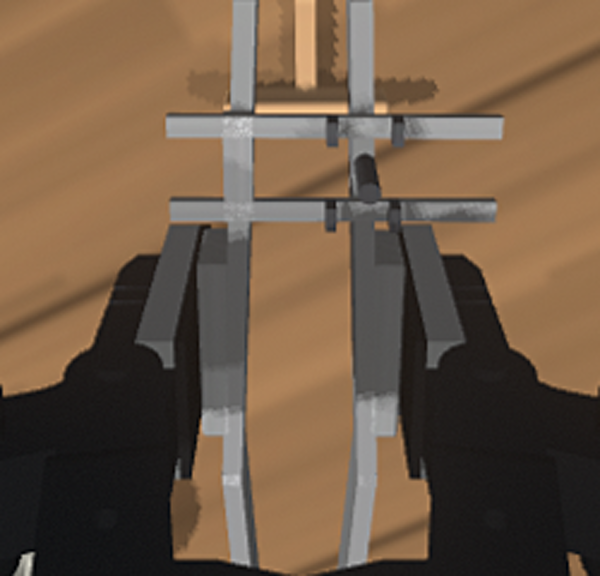

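The pin at (366,178) stands midway between the marks at 332 and 397. The tweezers are up and held. Next I'll carry them over to the roller.

```bash
python3 -m inch '[-0.1,-0.7,0,0,3, -0.4,-2.2,0,0,3, -0.8,-4.5,0,0,3, -1.2,-7,0,0,3, -1.6,-9.7,0,0,3, -2,-12.5,0,0,3, -2.4,-15.3,0,0,3, -2.8,-18.1,0,0,3]'; python3 -m inch '[-0.4,-2.8,0,0,3, -0.8,-5.6,0,0,3, -1.2,-8.4,0,0,3, -1.6,-11.2,0,0,3, -2,-14,0,0,3, -2.4,-16.5,0,0,3, -2.7,-18,0,0,3, -2.8,-18.4,0,0,3]'; python3 -m inch '[0,0,0,-3,3, 0,0,0,-9,3, 0,0,0,-15,3, 0,0,0,-21,3, 0,0,0,-27,3, 0,0,0,-32,3, 0,0,0,-35,3, 0,0,0,-35.7,3]';python3 - <<'E'
from h import *
im,t=snap('w10');print(t);c=cam('wrist',t)
th=np.array([.684,.1494,.157]);print(proj(c,th));go([.6315,.1418,.197],8.2)
# draw predicted throat and slot line
for k in(-.05,0,.05): cv2.circle(im,tuple(int(round(v)) for v in proj(c,th+k*np.array([-.1426,.9898,0]))),3,(0,0,255),1)
cv2.imwrite('pics/c10.png',im)
E
```

```text
clock: 14.65
eef_pos: [0.569, -0.0313, 0.2411]
eef_rot: [-3.051, 0.747, 0.004]
ft_force: [0.7, -0.2, -0.3]
grip_width: 0.0303
clock: 15.32
eef_pos: [0.6292, 0.1457, 0.241]
eef_rot: [-3.052, 0.742, 0.003]
ft_force: [-0.8, -1.0, 0.0]
grip_width: 0.0302
clock: 15.98
eef_pos: [0.6291, 0.1416, 0.2419]
eef_rot: [3.133, 0.226, -0.002]
ft_force: [0.9, 0.6, -1.4]
grip_width: 0.0301
(array([0.6291, 0.1416, 0.2419]), array([ 3.1329,  0.2261, -0.0021]))
[315.9    158.1259]
shift cm [0.235  0.0244 4.4921] roll -0.02887884883344327 now [0.6292 0.1417 0.2419] ang 8.17112115116656 tilt [-0.0011  0.0004 -1.    ]
```

View pics/c10.png

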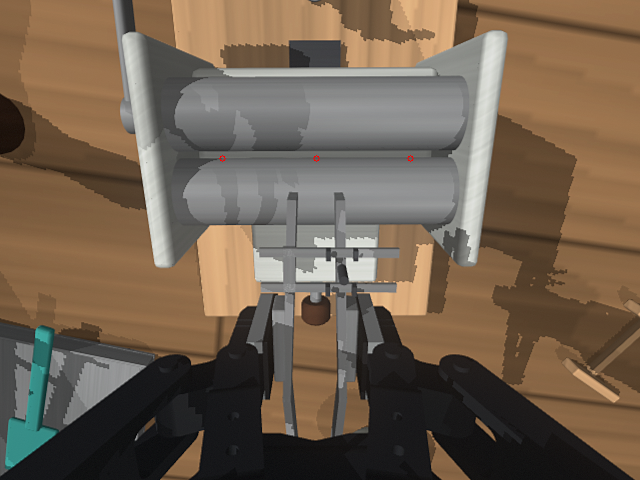

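The slot crosses at v≈154, with the predicted throat at (316,158). Pin between the marks, knob home, bystanders undisturbed. I'll check the throat against the side-plate tops.

```bash
python3 - <<'E'
from h import *
t=np.load('pics/w10.npy');c=cam('wrist',t)
P=[onz(c,p,.167) for p in((165,264),(133,34),(467,262),(495,34))]
print(P,'mean',np.mean(P,0)); print(np.linalg.norm(P[0]-P[1]),np.linalg.norm(P[2]-P[3]),np.linalg.norm(P[0]-P[2]))
d=P[1]-P[0]+P[3]-P[2];print(np.degrees(np.arctan2(d[1],d[0])))
tips=[onz(c,p,.2419) for p in((292,194),(340,194))];print('tips',tips,np.mean(tips,0))
# tip height: pixel lies on ray; level check from x=TCP+53
v=np.array([np.cos(np.radians(8.2)),np.sin(np.radians(8.2)),0]);print('expected tip px',proj(c,t[0]+.053*v))
for z in(.236,.248):print(z,proj(c,t[0]+.053*v+[0,0,z-.2419]))
E
```

```text
[array([0.616 , 0.2239, 0.167 ]), array([0.729, 0.241, 0.167]), array([0.6411, 0.0588, 0.167 ]), array([0.7528, 0.0762, 0.167 ])] mean [0.6847 0.15   0.167 ]
0.11423499526549097 0.11307451047156067 0.16692906456077627
8.71617017915516
tips [array([0.6819, 0.1572, 0.2419]), array([0.6841, 0.1418, 0.2419])] [0.683  0.1495 0.2419]
expected tip px [316.5045 198.4462]
0.236 [316.4244 194.5524]
0.248 [316.5952 202.8546]
```

The plates give the throat at (0.685, 0.150), and the tips are over it within about 2 mm. The fork sits in the same place in the image as it did on the rest, so the tweezers are still level. I'll lower them 5 cm, to about 35 mm above the slot, and let them settle.

```bash
python3 -m inch '[0,0,0.5,0,3, 0,0,1.2,0,3, 0,0,2,0,3, 0,0,2.8,0,3, 0,0,3.6,0,3, 0,0,4.3,0,3, 0,0,4.8,0,3, 0,0,5,0,3]'; python3 -m inch '[0,0,0,0,3, 0,0,0,0,3, 0,0,0,0,3, 0,0,0,0,3, 0,0,0,0,3, 0,0,0,0,3, 0,0,0,0,3, 0,0,0,0,3]';python3 - <<'E'
from h import *
im,t=snap('w11');print(t);c=cam('wrist',t)
cv2.circle(im,tuple(int(round(v)) for v in proj(c,[.6847,.15,.157])),3,(0,0,255),1)
cv2.imwrite('pics/c11.png',cv2.resize(im[90:330,190:440],None,fx=2.4,fy=2.4,interpolation=2))
E
```

```text
clock: 16.7
eef_pos: [0.6291, 0.1428, 0.1908]
eef_rot: [-3.134, -0.224, 0.003]
ft_force: [-0.4, 1.0, 0.2]
grip_width: 0.0299
clock: 17.37
eef_pos: [0.6297, 0.1428, 0.1924]
eef_rot: [3.134, 0.224, 0.0]
ft_force: [1.1, -0.4, -0.4]
grip_width: 0.03
(array([0.6297, 0.1428, 0.1924]), array([3.1335, 0.2245, 0.0003]))
```

View pics/c11.png

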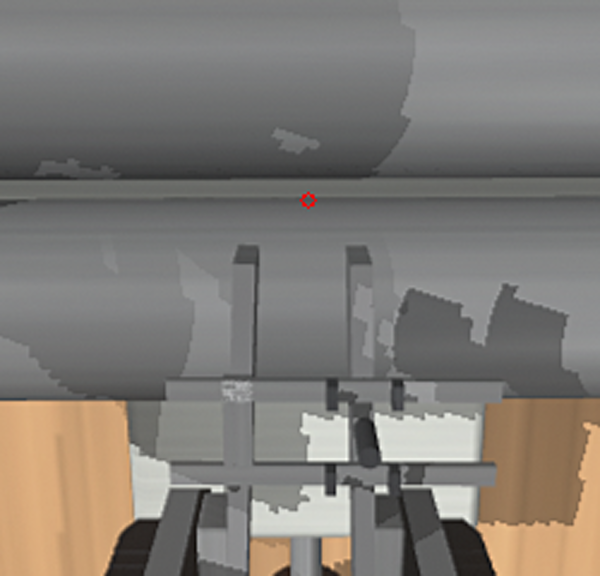

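The pin at (366,440) is midway between the marks at 332 and 397. The tip ends at about v 254 in the crop agree with the expected position within 1 mm and lie 2–3 mm from the throat in plan. The arm is steady, so I'll hand in.

```bash
python3 -c "
from workcell import env
print(env.finish_job())"
```

```text
the job is handed in; nothing more can be done
None
```

The job is handed in after about 17.5 s. The arm is still holding the tweezers level over the middle of the slot, squeezed to the mark; no verdict was reported.

- **Scraper knob:** I pulled it out 30.1 mm to the outer stop, where the force changed sign to about 5 N against the stop. I then pushed it home until it pressed on the inner stop with about 11 N. Re-measured, it was within 1 mm of where it started.
- **Tweezers:** I lifted them off the rest at 30 mm across the pads. The pin then stood midway between the marks, and the opening never went below about 29.9 mm in any reading.
- **Last checks:** The tips are about 35 mm above the throat and 2–3 mm off it in plan. The opening reads 30.0 mm, the pin is still centred, and the wrist force is about 1 N.
- **Levelness:** I judged this from the fork sitting at the same place in the wrist image as on the rest, not from a direct height measurement.
- **Doubtful or failed checks:**
  - Two knob measurements failed because the colour mask merged with shadow: one from close up, and one in the top view after the push. I used the views by eye and the other mask results instead.
  - The first knob fix, taken while the arm was still settling, was about 4 mm off and was corrected from close by.
  - The opening read 24.7 mm on the 26 mm knob, so I went by the pin rather than the reading.
- **Pictures:** I viewed 12, two over the budget.

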